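# Sift brass spacers out of a sieve of control knobs

### The job

Pick up the slotted sieve by its red bow handle, hold it level over the blue bin and shake it side to side, across its slots, until all six small brass spacers have fallen through into the bin while the three black knobs stay in the sieve. Then stand the sieve with its knobs back on the middle of the black mat and let go; keep the sieve level all the while and leave the other things on the bench where they are.

Things in the scene. Friction and masses are not known exactly. Their poses are not given: they have to be found in the camera images.
- sieve: slotted aluminium sieve tray, 130 mm along its x, 126 mm along its y, walls 3 mm thick and 35 mm high, 0.25 to 0.4 kg empty; over it a bow handle: uprights at x = +-67 mm (12 mm wide) carry a level red grip bar. Origin at the centre of its underside (foot of the walls)
- sieve_grip (a point): centre of the red grip bar, 99 mm above the sieve's origin; the bar runs along the sieve's x, 138 mm long, 12 mm wide (y, pinch it from above across this), 14 mm high; axes as the sieve's
- sieve_floor (a point): middle of the sieve's floor (top face, 7 mm above its origin; 4 mm thick): four smooth bars along x, with three open slots 15 mm wide all along x between them: bars at y = -60 to -42.5, -27.5 to -7.5, 7.5 to 27.5, 42.5 to 60 mm. Parts standing on the bars slide only when the sieve is shaken along its y at more than about 3 m/s2 (friction about 0.3)
- bin: open blue catch bin, fixed to the worktop: outside 173 mm along its x, 198 mm along its y, 45 mm high, with a rim lip to 177 x 205 mm; walls and floor 4 mm. Origin at the centre of its underside
- mat: thin black rubber mat, fixed, 170 x 170 mm, 3 mm thick, on which the sieve stands at the start; origin at the centre of its underside
- knob0: black control knob, a plain cylinder 32 mm across and 20 mm high with a white pointer line on top, 25 g; lies in the sieve, too large for the slots; origin at the centre of its underside
- knob1: black control knob, a plain cylinder 32 mm across and 20 mm high with a white pointer line on top, 25 g; lies in the sieve, too large for the slots; origin at the centre of its underside
- knob2: black control knob, a plain cylinder 32 mm across and 20 mm high with a white pointer line on top, 25 g; lies in the sieve, too large for the slots; origin at the centre of its underside
- spacer0: small round brass spacer, 10 mm across and 8 mm high, 10 g; lies in the sieve at the start, standing on one of the two inner bars; passes a slot easily; origin at the centre of one end face (the underside at the start)
- spacer1: small round brass spacer, 10 mm across and 8 mm high, 10 g; lies in the sieve at the start, standing on one of the two inner bars; passes a slot easily; origin at the centre of one end face (the underside at the start)
- spacer2: small round brass spacer, 10 mm across and 8 mm high, 10 g; lies in the sieve at the start, standing on one of the two inner bars; passes a slot easily; origin at the centre of one end face (the underside at the start)
- spacer3: small round brass spacer, 10 mm across and 8 mm high, 10 g; lies in the sieve at the start, standing on one of the two inner bars; passes a slot easily; origin at the centre of one end face (the underside at the start)
- spacer4: small round brass spacer, 10 mm across and 8 mm high, 10 g; lies in the sieve at the start, standing on one of the two inner bars; passes a slot easily; origin at the centre of one end face (the underside at the start)
- spacer5: small round brass spacer, 10 mm across and 8 mm high, 10 g; lies in the sieve at the start, standing on one of the two inner bars; passes a slot easily; origin at the centre of one end face (the underside at the start)
- screwdriver: yellow-handled screwdriver lying loose between mat and bin, 130 x 12 mm, bystander; origin under its middle
- spool: loose blue spool of solder wire, 60 x 82 x 40 mm, bystander; origin under its middle
- cutters: loose red-handled side cutters, 130 x 47 x 14 mm, bystander; origin under their middle
- tape: loose roll of black electrical tape, 55 mm across, 19 mm high, bystander; origin under its middle
There are look-alikes about, which are no part of the job. Leave any brown look-alike of the knob1 alone.

How it is judged:
On the way, in this order (a step that is already met when the one before it is completed fails the run):
1. the sieve is held lifted over the bin (within 80 mm of its centre, underside more than 20 mm above the worktop) with all knobs and some or all of the spacers still in it (horizontal distance between sieve and bin below 0.08 m and height (world z) of sieve above 0.02 m and x of knob0 in the frame of sieve between -0.064 and 0.064 m and y of knob0 in the frame of sieve between -0.062 and 0.062 m and z of knob0 in the frame of sieve between -0.008 and 0.045 m and x of knob1 in the frame of sieve between -0.064 and 0.064 m and y of knob1 in the frame of sieve between -0.062 and 0.062 m and z of knob1 in the frame of sieve between -0.008 and 0.045 m and x of knob2 in the frame of sieve between -0.064 and 0.064 m and y of knob2 in the frame of sieve between -0.062 and 0.062 m and z of knob2 in the frame of sieve between -0.008 and 0.045 m and ((x of spacer0 in the frame of sieve between -0.064 and 0.064 m and y of spacer0 in the frame of sieve between -0.062 and 0.062 m and z of spacer0 in the frame of sieve between -0.008 and 0.045 m) or (x of spacer1 in the frame of sieve between -0.064 and 0.064 m and y of spacer1 in the frame of sieve between -0.062 and 0.062 m and z of spacer1 in the frame of sieve between -0.008 and 0.045 m) or (x of spacer2 in the frame of sieve between -0.064 and 0.064 m and y of spacer2 in the frame of sieve between -0.062 and 0.062 m and z of spacer2 in the frame of sieve between -0.008 and 0.045 m) or (x of spacer3 in the frame of sieve between -0.064 and 0.064 m and y of spacer3 in the frame of sieve between -0.062 and 0.062 m and z of spacer3 in the frame of sieve between -0.008 and 0.045 m) or (x of spacer4 in the frame of sieve between -0.064 and 0.064 m and y of spacer4 in the frame of sieve between -0.062 and 0.062 m and z of spacer4 in the frame of sieve between -0.008 and 0.045 m) or (x of spacer5 in the frame of sieve between -0.064 and 0.064 m and y of spacer5 in the frame of sieve between -0.062 and 0.062 m and z of spacer5 in the frame of sieve between -0.008 and 0.045 m))), for 0.1 s.
2. all six spacers are in the bin while the sieve, with the knobs in it, is still held lifted over the bin (horizontal distance between sieve and bin below 0.08 m and height (world z) of sieve above 0.02 m and x of knob0 in the frame of sieve between -0.064 and 0.064 m and y of knob0 in the frame of sieve between -0.062 and 0.062 m and z of knob0 in the frame of sieve between -0.008 and 0.045 m and x of knob1 in the frame of sieve between -0.064 and 0.064 m and y of knob1 in the frame of sieve between -0.062 and 0.062 m and z of knob1 in the frame of sieve between -0.008 and 0.045 m and x of knob2 in the frame of sieve between -0.064 and 0.064 m and y of knob2 in the frame of sieve between -0.062 and 0.062 m and z of knob2 in the frame of sieve between -0.008 and 0.045 m and x of spacer0 in the frame of bin between -0.084 and 0.084 m and y of spacer0 in the frame of bin between -0.096 and 0.096 m and z of spacer0 in the frame of bin between 0 and 0.045 m and x of spacer1 in the frame of bin between -0.084 and 0.084 m and y of spacer1 in the frame of bin between -0.096 and 0.096 m and z of spacer1 in the frame of bin between 0 and 0.045 m and x of spacer2 in the frame of bin between -0.084 and 0.084 m and y of spacer2 in the frame of bin between -0.096 and 0.096 m and z of spacer2 in the frame of bin between 0 and 0.045 m and x of spacer3 in the frame of bin between -0.084 and 0.084 m and y of spacer3 in the frame of bin between -0.096 and 0.096 m and z of spacer3 in the frame of bin between 0 and 0.045 m and x of spacer4 in the frame of bin between -0.084 and 0.084 m and y of spacer4 in the frame of bin between -0.096 and 0.096 m and z of spacer4 in the frame of bin between 0 and 0.045 m and x of spacer5 in the frame of bin between -0.084 and 0.084 m and y of spacer5 in the frame of bin between -0.096 and 0.096 m and z of spacer5 in the frame of bin between 0 and 0.045 m), for 0.1 s.
At the end, for the whole second after the job is handed in: All six spacers lie inside the bin, below its rim; all three knobs are inside the sieve's walls; the sieve stands level (within 0.08 rad), at rest, flat on the mat (underside below 8 mm), its centre within 30 mm of the mat's centre (horizontal distance between sieve and mat below 0.03 m and angle between sieve's own z axis and vertical below 0.08 rad and height (world z) of sieve below 0.008 m and linear speed of sieve below 0.02 m/s and x of knob0 in the frame of sieve between -0.064 and 0.064 m and y of knob0 in the frame of sieve between -0.062 and 0.062 m and z of knob0 in the frame of sieve between -0.008 and 0.045 m and x of knob1 in the frame of sieve between -0.064 and 0.064 m and y of knob1 in the frame of sieve between -0.062 and 0.062 m and z of knob1 in the frame of sieve between -0.008 and 0.045 m and x of knob2 in the frame of sieve between -0.064 and 0.064 m and y of knob2 in the frame of sieve between -0.062 and 0.062 m and z of knob2 in the frame of sieve between -0.008 and 0.045 m and x of spacer0 in the frame of bin between -0.084 and 0.084 m and y of spacer0 in the frame of bin between -0.096 and 0.096 m and z of spacer0 in the frame of bin between 0 and 0.045 m and x of spacer1 in the frame of bin between -0.084 and 0.084 m and y of spacer1 in the frame of bin between -0.096 and 0.096 m and z of spacer1 in the frame of bin between 0 and 0.045 m and x of spacer2 in the frame of bin between -0.084 and 0.084 m and y of spacer2 in the frame of bin between -0.096 and 0.096 m and z of spacer2 in the frame of bin between 0 and 0.045 m and x of spacer3 in the frame of bin between -0.084 and 0.084 m and y of spacer3 in the frame of bin between -0.096 and 0.096 m and z of spacer3 in the frame of bin between 0 and 0.045 m and x of spacer4 in the frame of bin between -0.084 and 0.084 m and y of spacer4 in the frame of bin between -0.096 and 0.096 m and z of spacer4 in the frame of bin between 0 and 0.045 m and x of spacer5 in the frame of bin between -0.084 and 0.084 m and y of spacer5 in the frame of bin between -0.096 and 0.096 m and z of spacer5 in the frame of bin between 0 and 0.045 m); the robot touches nothing.
It fails at once if the sieve is tilted by more than 0.3 rad (17 degrees) (angle between sieve's own z axis and vertical above 0.3 rad).
It fails at once if the screwdriver is moved by more than 30 mm (distance of screwdriver from where it was at the start of the episode above 0.03 m).
It fails at once if the spool is moved by more than 30 mm (distance of spool from where it was at the start of the episode above 0.03 m).
It fails at once if the cutters is moved by more than 30 mm (distance of cutters from where it was at the start of the episode above 0.03 m).
It fails at once if the tape is moved by more than 30 mm (distance of tape from where it was at the start of the episode above 0.03 m).
It also fails if it takes over 51 s, if anything falls off the work surface, if the arm or the gripper's body presses on something with over 40 N, if the wrist force passes 120 N, or if a joint passes its speed limit or range.

### The arm

A 6-joint arm with a two-finger parallel gripper is mounted at the origin on a cart in front of the work surface, level with it; the furniture and walls round the work are solid. World frame = base frame: x ahead of the robot, y to its left, z up, the work surface at z = 0. Lengths are in m, angles in rad, forces in N, time in s.
With the tool pointing down it reaches from about 0.425 to 0.95 m from the base axis. Payload 3.5 kg.
Tool frame: the origin (TCP) lies midway between the tips of the shut fingers; the grasp point (between the pads) lies 19 mm behind it; z points along the fingers, y is the line along which they close (so a half turn about z gives the same grasp; the last joint's range is limited). The gripper opens to 85 mm and grips with 20 to 120 N. Pads are 22 mm wide; open, the fingers measure 114 mm over their backs; the gripper's body (76 mm by 85 mm) begins 54 mm behind the grasp point. The pads swing forward as they close: fully open they stand 13 mm farther back than shut.
Start: joints at [1.182, 0.286, 1.577, -0, 1.279, -0.15], TCP at [0.16, 0.656, 0.231] pointing down, gripper open.
Joint ranges: [-2.77, 2.77], [-0.9, 2.22], [0.21, 2.48], [-1.53, 4.67], [0.24, 2.81], [-2.84, 2.84]. Speed limits (rad/s): [2.79, 2.79, 3.14, 3.14, 3.14, 3.14].

### API

Orientations are given as a unit quaternion [x, y, z, w].
In Python, from plant import get_state, read_camera, ctrl gives the robot as it stands.
- The arm moves only by the shell command python3 -m crank 'ROWS' [FORCE]. ROWS is JSON, a list of rows, each a list of 3 entries, a list of its own where there are three numbers: the shift along the tool's x, y, z in mm, then the turn about the tool's z in degrees, then the closure in counts, from 0 (fully open) to 255 (shut). In form: [[[tx, ty, tz], yaw, claw], ...]. A call has 1 to 10 rows; each row is the pose to reach, as a shift and turn from the pose commanded when the call began, along the tool's axes at that moment; what a row does not reach only later rows make up. A row lasts 1/10 s, in which the tool goes at most 50 mm and 8.59 degrees, less where a joint would pass 70% of its speed; a pose out of reach is approached as far as the arm can. A call with a gripper value outside its range is refused whole. The fingers move at their own pace and stop on an object; FORCE is the grip in N (left out, the last holds). Time passes only in rows, so rows that repeat a pose let the fingers close. It gives the time, the measured TCP pose, the force, the opening and the grip force at its end, in the units of the state.
- get_state(): the state, without advancing time (a new reading comes with each control period).
- read_camera(name): name is "side" or "top" or "wrist"; returns a dict with "frame" (400x640x3 uint8, blue, green, red), "range_z" (400x640 float32, m along the optical axis (not along the pixel's ray), 0 where there is no reading), "vfov" (degrees; the focal length in pixels is half the picture's height over the tangent of half this angle, whatever the lens; pixels are square), "cx", "cy" (the principal point, pixels), "origin" and "orientation" of the camera in the world. Camera axes: x right, y down, z forward; pixel columns grow to the right and rows downward; lengths in m; the calibration is good to about 2 mm. A picture is of the moment at which its call begins.
- ctrl.sign_off(): hands the job in; it is judged then, once.
The state is a dict: "time": time; "qpos": joint angles; "dq": joint speeds; "joint_efforts": joint torques, N m; "eef_pos": TCP position; "tcp_rot": TCP orientation; "contact_force": force on the tool from outside, world axes, zero at the start; "wrist_torque": the same for the moment, N m; "opening": opening from 0.0 (shut) to 1.0 (fully open); "finger_force": force on a finger pad.
Only numpy, scipy, OpenCV 4.12 (cv2) and the standard library are available. Lean on these libraries where they do the work, as an engineer would, in place of code of your own. Each camera call takes 0.05 s, during which the arm holds its last target. There are 200 camera calls.

## Working session

There is one attempt and no reset: what is moved stays moved. The work goes in short steps, Python scripts to look and compute and a shell command to move; the robot and the scene stay as the last step left them, time stands still between calls to the robot, and variables do not carry over. Pictures are saved under pics/ and viewed, at most 10 in all, crops included, and the job is handed in when it is done.

```bash
mkdir -p pics
cat > h.py <<'E'
import numpy as np, cv2
from scipy.spatial.transform import Rotation as R
from plant import get_state, read_camera, ctrl
def pts(c):
    h,w=c['range_z'].shape; f=h/2/np.tan(np.radians(c['vfov'])/2)
    u,v=np.meshgrid(np.arange(w),np.arange(h)); z=c['range_z']
    P=np.stack([(u-c['cx'])/f*z,(v-c['cy'])/f*z,z],-1)
    return P@R.from_quat(c['orientation']).as_matrix().T+np.array(c['origin'])
E
python3 - <<'E'
from h import *
for n in ('top','side'):
    c=read_camera(n); cv2.imwrite(f'pics/{n}0.png',c['frame']); np.savez(f'{n}0.npz',P=pts(c),f=c['frame'])
    print(n,c['vfov'],c['cx'],c['cy'],c['origin'],c['orientation'])
s=get_state(); print(s)
E
```

```text
top 55.25544896356695 321.68157555996885 198.93864807964147 [ 0.38038071 -0.13995754  1.0338287 ] [-0.70058264  0.70784794 -0.06749883  0.05982606]
side 51.56129158651797 325.1954617306787 197.08348401298906 [0.22676687 0.5039508  0.76527468] [-0.21842096  0.89378404 -0.37998496  0.09515148]
{'time': 0.1, 'qpos': array([ 1.18197194e+00,  2.87134051e-01,  1.57805518e+00, -2.15371485e-05,
        1.27861522e+00, -1.50003537e-01]), 'dq': array([ 0.00100376, -0.00120656, -0.00428161,  0.00042067, -0.00035663,
       -0.00059335]), 'joint_efforts': array([ 5.33941093e-04, -4.07296264e+01, -2.93699723e+01, -1.62738920e-04,
        3.45740147e-03, -1.89827887e-06]), 'eef_pos': array([0.15942129, 0.65527742, 0.23003421]), 'tcp_rot': array([ 1.19123687e-01,  9.92878806e-01, -1.06874653e-03, -2.84415580e-04]), 'contact_force': array([-0.14215577,  0.39048475, -1.29350872]), 'wrist_torque': array([ 0.01245714, -0.01214867, -0.06730466]), 'finger_force': 0.0, 'opening': 0.9991811084653449}
```

View pics/top0.png

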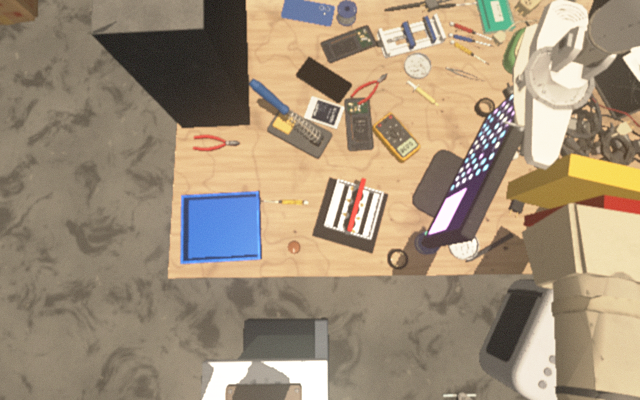

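View pics/side0.png

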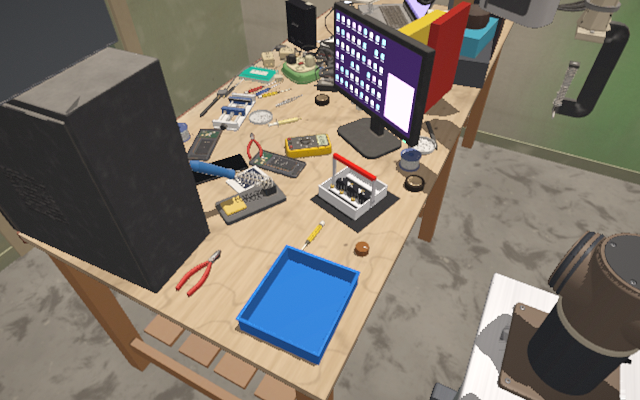

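Top: bin at (221,227), sieve with red bar at (355,205) on the mat at (350,214), screwdriver (292,202), brown look-alike knob on the bench (293,247), cutters (215,142), spool (425,240), tape (398,259), monitor right of the sieve. The side view agrees: all three black knobs are inside the sieve (350,190), the brown one is outside.

Run:
```python
from h import *
for n in ('top','side'):
    d=np.load(n+'0.npz');P=d['P'];f=d['f'];hsv=cv2.cvtColor(f,cv2.COLOR_BGR2HSV);H,S,V=[hsv[...,i].astype(int) for i in range(3)]
    box=np.zeros(H.shape,bool)
    if n=='top': box[170:265,305:400]=1
    else: box[140:235,310:400]=1
    red=((H<8)|(H>172))&(S>150)&(V>90)&box
    q=P[red]; q=q[(q[:,2]>.09)&(q[:,2]<.13)]
    r=cv2.minAreaRect(q[:,:2].astype(np.float32)*1000); print(n,'bar',red.sum(),np.median(q,0),r)
    blue=(H>100)&(H<125)&(S>150)&(P[...,2]>.035)&(P[...,2]<.06)
    m=np.zeros(H.shape,bool)
    if n=='top': m[185:270,170:268]=1
    else: m[240:365,230:365]=1
    q=P[blue&m]; print('bin',q[:,2].mean(),cv2.minAreaRect(q[:,:2].astype(np.float32)*1000))
    if n=='top':
        mat=(V<70)&(P[...,2]<.012)&box; q=P[mat]; print('mat',cv2.minAreaRect(q[:,:2].astype(np.float32)*1000),q[:,2].mean())
        wall=box&(P[...,2]>.028)&(P[...,2]<.042)&~red; q=P[wall]; print('wall',cv2.minAreaRect(q[:,:2].astype(np.float32)*1000))
        for nm,(u,v) in dict(brown=(293,247),sd0=(265,202),sd1=(307,203),cut=(215,142),spool=(425,240),tape=(392,252),monL=(432,240),monT=(515,100),mult=(395,137),basemon=(440,170),pc=(247,125)).items(): print(nm,P[v,u].round(3))
        f2=cv2.resize(f[170:260,305:400],None,fx=6,fy=6,interpolation=cv2.INTER_CUBIC); cv2.imwrite('pics/crop1.png',f2)
```

```text
top bar 249 [ 0.5333632  -0.23486224  0.1077787 ] ((535.9326782226562, -235.48118591308594), (11.735563278198242, 134.38522338867188), 72.8115234375)
bin 0.04328211351384102 ((490.9461364746094, 112.29139709472656), (172.19595336914062, 200.35324096679688), 2.677333354949951)
mat ((0.0, 0.0), (0.0, 0.0), 0.0) nan
wall ((535.5093994140625, -235.28225708007812), (127.97484588623047, 135.42648315429688), 72.93502044677734)
brown [ 0.437 -0.075  0.019]
sd0 [0.562 0.003 0.   ]
sd1 [ 0.556 -0.112  0.008]
cut [ 0.736  0.147 -0.002]
spool [ 0.444 -0.395  0.127]
tape [ 0.421 -0.336  0.018]
monL [ 0.44  -0.393  0.188]
monT [ 0.67  -0.491  0.404]
mult [ 0.734 -0.355  0.033]
basemon [ 0.645 -0.481  0.01 ]
pc [ 0.785  0.058 -0.001]
side bar 264 [ 0.5306335  -0.23096105  0.10835034] ((534.0775756835938, -233.5303955078125), (13.92883586883545, 135.75125122070312), 73.30477142333984)
bin 0.04418995777755615 ((488.7459411621094, 115.7628402709961), (179.059326171875, 206.12216186523438), 2.540006160736084)<stdin>:16: RuntimeWarning: Mean of empty slice.
  ret = ret.dtype.type(ret / rcount)
```

View pics/crop1.png

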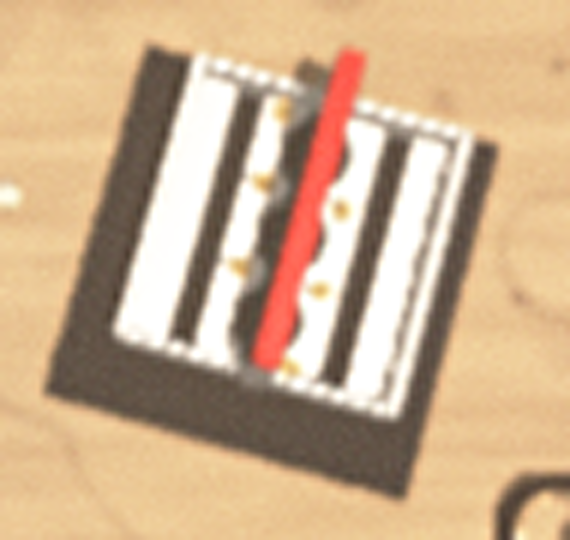

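The crop shows the sieve and its red bar (crop 350,60 to 265,365). The knobs are in the middle slot under the bar, and six brass spacers stand on the two inner bars. The mat centre is at about crop (274,269), or full-image (350.6,214.8). The brown knob at (293,247) is on the bench and I'll leave it alone. The two views agree on the bar within about 3 mm: centre (0.535,-0.234), z 0.108, length 135 mm.

```bash
python3 -m crank '[[[-440,-360,0],3.5,0],[[-440,-360,0],3.5,0],[[-440,-360,0],3.5,0],[[-440,-360,0],3.5,0],[[-440,-360,0],3.5,0],[[-440,-360,0],3.5,0],[[-440,-360,0],3.5,0],[[-440,-360,0],3.5,0],[[-440,-360,0],3.5,0],[[-440,-360,0],3.5,0]]' 100
cat >> h.py <<'E'
def delta(target, yang=None):
    "shift in tool mm (and yaw deg) from the measured pose to a world target; yang = wanted world angle of tool y"
    s=get_state(); M=R.from_quat(s['tcp_rot']).as_matrix()
    a=np.degrees(np.arctan2(M[1,1],M[0,1])); d=M.T@(np.array(target)-s['eef_pos'])*1000
    print('pos',s['eef_pos'].round(4),'tooly',round(a,2),'tilt',round(np.degrees(np.arccos(-M[2,2])),2),'shift',d.round(1),'yaw',None if yang is None else round(-(yang-a),2),'t',round(s['time'],2))
E
python3 - <<'E'
from h import *
delta([.535,-.234,.23],72.9)
d=np.load('top0.npz'); c=read_camera('top'); f=200/np.tan(np.radians(c['vfov'])/2)
M=R.from_quat(c['orientation']).as_matrix()
for u,v in [(148,45),(497,145),(405,495),(45,392),(274,269)]:
    r=M@np.array([(u/6+305-c['cx'])/f,(v/6+170-c['cy'])/f,1]); o=np.array(c['origin']); print((o+r*(.003-o[2])/r[2]).round(4))
E
```

```text
time: 1.1
eef_pos: [0.4613, 0.2548, 0.231]
tcp_rot: [0.149, 0.989, -0.0, -0.0]
contact_force: [0.1, 0.0, 0.0]
opening: 1.005
finger_force: 0.0
pos [0.4613 0.2548 0.231 ] tooly 72.82 tilt 0.02 shift [-214.8 -445.2    1. ] yaw -0.08 t 1.1
[ 0.6284 -0.1751  0.003 ]
[ 0.5799 -0.3345  0.003 ]
[ 0.4212 -0.2867  0.003 ]
[ 0.4688 -0.1264  0.003 ]
[ 0.5235 -0.2307  0.003 ]
```

The mat comes out at 167 x 166 mm with its centre at (0.5245,-0.2305). Going above the sieve.

```bash
python3 -m crank '[[[-215,-445,0],0,0],[[-215,-445,0],0,0],[[-215,-445,0],0,0],[[-215,-445,0],0,0],[[-215,-445,0],0,0],[[-215,-445,0],0,0],[[-215,-445,0],0,0],[[-215,-445,0],0,0],[[-215,-445,0],0,0],[[-215,-445,0],0,0]]'
python3 -m crank '[[[0,0,0],0,0],[[0,0,0],0,0],[[0,0,0],0,0]]' 100
python3 - <<'E'
from h import *
c=read_camera('wrist');cv2.imwrite('pics/w1.png',c['frame']);P=pts(c)
hsv=cv2.cvtColor(c['frame'],cv2.COLOR_BGR2HSV);H,S,V=[hsv[...,i].astype(int) for i in range(3)]
red=((H<8)|(H>172))&(S>150)&(V>90);q=P[red];q=q[(q[:,2]>.09)&(q[:,2]<.13)]
print(np.median(q,0),cv2.minAreaRect(q[:,:2].astype(np.float32)*1000))
delta([.535,-.234,.085],72.9)
E
```

```text
time: 2.15
eef_pos: [0.5345, -0.2341, 0.2308]
tcp_rot: [0.15, 0.989, 0.0, -0.0]
contact_force: [0.0, -0.3, 0.8]
opening: 0.998
finger_force: 0.0
time: 2.45
eef_pos: [0.5344, -0.2308, 0.2308]
tcp_rot: [0.149, 0.989, 0.0, -0.001]
contact_force: [-0.1, 0.3, 0.4]
opening: 1.002
finger_force: 0.0
[ 0.52807922 -0.23284607  0.10861959] ((534.6513671875, -235.13882446289062), (11.390463829040527, 135.09603881835938), 72.89192199707031)
pos [ 0.5345 -0.2305  0.231 ] tooly 72.9 tilt 0.06 shift [ -1.6  -3.3 146. ] yaw 0.0 t 2.5
```

View pics/w1.png

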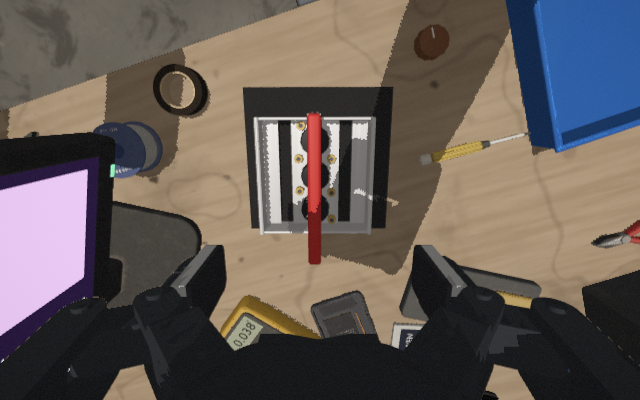

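The wrist view shows the bar at (314,190), midway between the fingers. Three black knobs sit in the middle slot and six spacers are visible. The bar centre is (0.535,-0.235), which agrees with the other two views. Descending to grip.

```bash
python3 -m crank '[[[-2,-4,40],0,0],[[-2,-4,80],0,0],[[-2,-4,115],0,0],[[-2,-4,140],0,0],[[-2,-4,146],0,0],[[-2,-4,146],0,0],[[-2,-4,146],0,0],[[-2,-4,146],0,100],[[-2,-4,146],0,200],[[-2,-4,146],0,255]]' 100
python3 -m crank '[[[0,0,0],0,255],[[0,0,0],0,255],[[0,0,0],0,255],[[0,0,0],0,255],[[0,0,0],0,255],[[0,0,0],0,255],[[0,0,0],0,255],[[0,0,0],0,255]]' 100
python3 - <<'E'
from h import *
delta([.535,-.235,.085],72.9)
E
```

```text
time: 3.5
eef_pos: [0.5359, -0.2368, 0.0865]
tcp_rot: [0.149, 0.989, -0.0, 0.001]
contact_force: [0.3, -0.5, -0.8]
opening: 0.514
finger_force: 0.0
time: 4.3
eef_pos: [0.5356, -0.2365, 0.0857]
tcp_rot: [0.149, 0.989, -0.0, 0.0]
contact_force: [-0.4, 0.2, 4.9]
opening: 0.119
finger_force: 98.4
pos [ 0.5356 -0.2365  0.0857] tooly 72.82 tilt 0.03 shift [1.  1.3 0.7] yaw -0.08 t 4.3
```

```bash
python3 -m crank '[[[0,0,-3],0,255],[[0,0,-8],0,255],[[0,0,-16],0,255],[[0,0,-26],0,255],[[0,0,-37],0,255],[[0,0,-48],0,255],[[0,0,-58],0,255],[[0,0,-65],0,255],[[0,0,-69],0,255],[[0,0,-70],0,255]]' 100
python3 - <<'E'
from h import *
c=read_camera('wrist');cv2.imwrite('pics/w2.png',c['frame'])
delta([.490,.114,.156],92.6); print(get_state()['wrist_torque'],get_state()['contact_force'])
E
```

```text
time: 5.3
eef_pos: [0.5356, -0.2365, 0.156]
tcp_rot: [0.149, 0.989, -0.0, 0.0]
contact_force: [-0.2, -0.3, -3.5]
opening: 0.117
finger_force: 97.5
pos [ 0.5354 -0.2364  0.1556] tooly 72.82 tilt 0.01 shift [146.9 321.3  -0.5] yaw -19.78 t 5.35
[-0.01087381  0.00282423  0.05161624] [ 0.1941753  -0.13849576 -3.8506784 ]
```

View pics/w2.png

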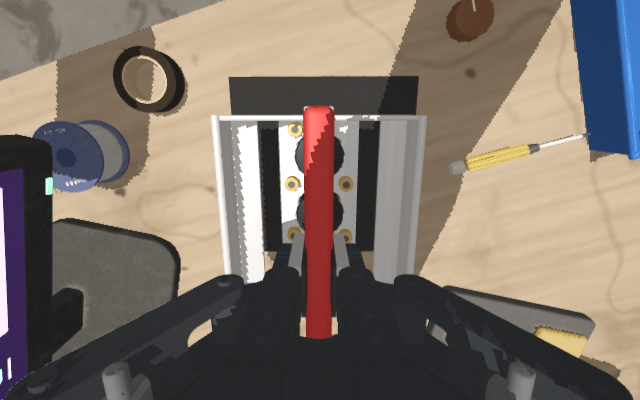

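The sieve hangs level, bar at (318,220), with knobs and spacers still in it. I'll carry it to the bin in a smooth 2 s move.

```bash
python3 -m crank '[[[0,0,0],0,255],[[1,3,0],-0.2,255],[[4,9,0],-0.5,255],[[9,19,0],-1.1,255],[[15,33,0],-2,255],[[24,52,0],-3.2,255],[[35,75,0],-4.7,255],[[47,102,0],-6.3,255],[[60,131,0],-8.1,255],[[73,160,0],-9.9,255]]' 100
python3 -m crank '[[[8,32,0],-1.8,255],[[16,62,0],-3.6,255],[[24,91,0],-5.2,255],[[30,115,0],-6.7,255],[[35,136,0],-7.9,255],[[40,151,0],-8.8,255],[[42,162,0],-9.4,255],[[44,168,0],-9.7,255],[[45,171,0],-9.9,255],[[45,171,0],-9.9,255]]' 100
python3 -m crank '[[[0,0,0],0,255],[[0,0,0],0,255],[[0,0,0],0,255]]' 100
python3 - <<'E'
from h import *
delta([.490,.114,.143],92.6); print(get_state()['wrist_torque'],get_state()['contact_force'])
E
```

```text
time: 6.35
eef_pos: [0.512, -0.0593, 0.1554]
tcp_rot: [0.062, 0.998, 0.0, 0.0]
contact_force: [0.9, 1.1, -3.7]
opening: 0.116
finger_force: 97.6
time: 7.35
eef_pos: [0.4898, 0.1135, 0.1553]
tcp_rot: [-0.023, 1.0, -0.0, -0.0]
contact_force: [-1.4, 0.6, -4.5]
opening: 0.118
finger_force: 97.7
time: 7.65
eef_pos: [0.4901, 0.1129, 0.1553]
tcp_rot: [-0.022, 1.0, -0.0, -0.0]
contact_force: [-0.2, -0.2, -3.8]
opening: 0.117
finger_force: 97.7
pos [0.4901 0.1129 0.1553] tooly 92.57 tilt 0.01 shift [ 0.1  1.1 12.3] yaw -0.03 t 7.65
[ 0.01353341 -0.00940419  0.01435278] [-0.22876932 -0.20323818 -3.79856408]
```

```bash
python3 -m crank '[[[0,0,4],0,255],[[0,0,8],0,255],[[0,0,12],0,255],[[0,0,12],0,255]]' 100
python3 -m crank '[[[0,10,0],0,255],[[0,-10,0],0,255],[[0,10,0],0,255],[[0,-10,0],0,255],[[0,10,0],0,255],[[0,-10,0],0,255],[[0,10,0],0,255],[[0,-10,0],0,255],[[0,10,0],0,255],[[0,0,0],0,255]]' 100
cat > look.py <<'E'
import sys; from h import *
for n in ('side','wrist'):
    c=read_camera(n)
    if n=='side': c['frame']=np.ascontiguousarray(c['frame'][150:380,200:400])
    im=cv2.resize(c['frame'],None,fx=2.4,fy=2.4,interpolation=cv2.INTER_CUBIC) if n=='side' else c['frame'][:300,150:500]
    cv2.imwrite(f'pics/{n}_{sys.argv[1]}.png',im)
a=cv2.imread(f'pics/side_{sys.argv[1]}.png'); b=cv2.imread(f'pics/wrist_{sys.argv[1]}.png')
a=cv2.resize(a,(435,500)); b=cv2.resize(b,(365,313)); o=np.zeros((500,800,3),np.uint8); o[:,:435]=a; o[:313,435:]=b; cv2.imwrite(f'pics/both_{sys.argv[1]}.png',o)
delta([.490,.114,.143],92.6)
E
python3 look.py 1
```

```text
time: 8.05
eef_pos: [0.4892, 0.1133, 0.1422]
tcp_rot: [-0.023, 1.0, -0.0, -0.001]
contact_force: [-0.9, 0.5, -3.8]
opening: 0.118
finger_force: 97.7
time: 9.05
eef_pos: [0.4901, 0.1155, 0.1438]
tcp_rot: [-0.024, 1.0, 0.001, 0.0]
contact_force: [0.9, 0.2, -3.3]
opening: 0.116
finger_force: 98.8
pos [0.4903 0.1132 0.1437] tooly 92.65 tilt 0.06 shift [0.2 0.8 0.7] yaw 0.05 t 9.15
```

View pics/both_1.png

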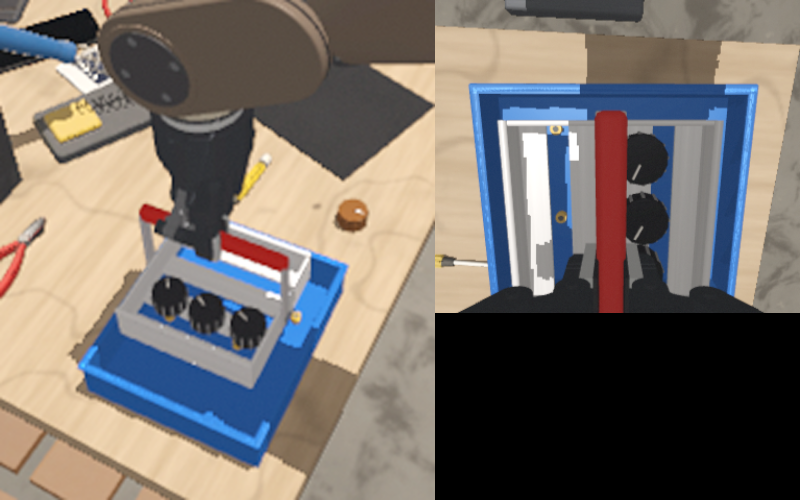

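The sieve is level above the bin. The knobs slid towards +y but are still in. Some spacers have dropped (wrist 561,217) and some may still be in the sieve next to the knobs. Shaking more widely.

```bash
python3 -m crank '[[[0,-15,0],0,255],[[0,15,0],0,255],[[0,-15,0],0,255],[[0,15,0],0,255],[[0,-15,0],0,255],[[0,15,0],0,255],[[0,-15,0],0,255],[[0,15,0],0,255],[[0,-15,0],0,255],[[0,0,0],0,255]]' 100
python3 -m crank '[[[0,20,0],0,255],[[0,20,0],0,255],[[0,-20,0],0,255],[[0,-20,0],0,255],[[0,20,0],0,255],[[0,20,0],0,255],[[0,-20,0],0,255],[[0,-20,0],0,255],[[0,0,0],0,255],[[0,0,0],0,255]]' 100
python3 look.py 2
```

```text
time: 10.15
eef_pos: [0.4906, 0.1112, 0.1436]
tcp_rot: [-0.022, 1.0, -0.001, 0.0]
contact_force: [0.3, 1.1, -3.1]
opening: 0.116
finger_force: 99.3
time: 11.15
eef_pos: [0.4898, 0.1141, 0.1433]
tcp_rot: [-0.023, 1.0, 0.0, -0.0]
contact_force: [-0.5, -0.4, -4.1]
opening: 0.116
finger_force: 99.3
pos [0.4899 0.1133 0.1433] tooly 92.67 tilt 0.03 shift [-0.1  0.7  0.3] yaw 0.07 t 11.25
```

View pics/both_2.png

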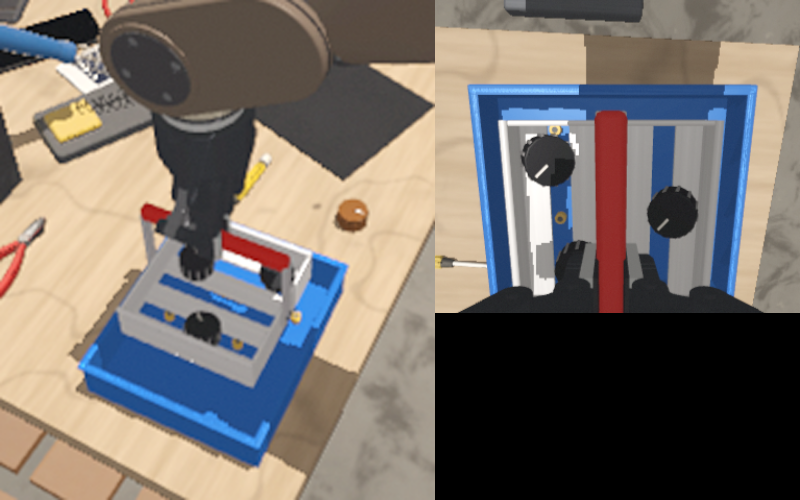

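The knobs are spread out and still in. Brass shows through the slots at side (168,315), (237,345) and (298,317), and at wrist (561,217) and (555,128). I'll locate every brass blob by depth.

```bash
cat > brass.py <<'E'
from h import *
for n in ('top','side','wrist'):
    c=read_camera(n);P=pts(c);hsv=cv2.cvtColor(c['frame'],cv2.COLOR_BGR2HSV)
    m=cv2.inRange(hsv,(12,90,60),(30,255,255))
    B=P-np.array([.490,.114,0]); m[(abs(B[...,0])>.1)|(abs(B[...,1])>.11)|(B[...,2]>.12)|(B[...,2]<-.005)]=0
    k,l,s,ce=cv2.connectedComponentsWithStats(m)
    for i in range(1,k):
        if s[i,4]>=4: print(n,ce[i].round(),s[i,4],np.median(P[l==i],0).round(3))
delta([.490,.114,.143],92.6)
E
python3 brass.py
```

```text
top [249. 244.] 436 [ 0.402  0.014 -0.001]
side [277. 295.] 13 [0.543 0.122 0.013]
side [336. 296.] 14 [0.434 0.067 0.013]
side [309. 308.] 15 [0.471 0.119 0.013]
side [262. 341.] 4 [0.52  0.218 0.001]
wrist [266. 124.] 54 [0.435 0.067 0.012]
wrist [271. 208.] 74 [0.509 0.07  0.012]
pos [0.49   0.1131 0.1433] tooly 92.62 tilt 0.02 shift [-0.1  0.9  0.3] yaw 0.02 t 11.4
```

Four are in the bin (z 0.012). I'll shift the sieve to uncover the other two.

```bash
python3 -m crank '[[[0,-15,0],0,255],[[0,15,0],0,255],[[0,-15,0],0,255],[[0,15,0],0,255],[[0,-15,0],0,255],[[0,15,0],0,255],[[0,-15,0],0,255],[[0,-10,0],0,255],[[0,-20,0],0,255],[[0,-25,0],0,255]]' 100
python3 -m crank '[[[0,0,0],0,255],[[0,0,0],0,255]]' 100 >/dev/null
python3 brass.py
python3 -m crank '[[[0,5,0],0,255],[[0,15,0],0,255],[[0,25,0],0,255],[[0,35,0],0,255],[[0,45,0],0,255],[[0,50,0],0,255],[[0,50,0],0,255],[[0,50,0],0,255]]' 100 >/dev/null
python3 brass.py; python3 look.py 3
```

```text
time: 12.4
eef_pos: [0.4912, 0.0875, 0.1433]
tcp_rot: [-0.023, 1.0, -0.0, -0.0]
contact_force: [-0.1, 0.3, -4.7]
opening: 0.119
finger_force: 99.4
top [251. 243.] 441 [ 0.41   0.014 -0.001]
top [240. 220.] 4 [0.513 0.067 0.012]
side [336. 296.] 14 [0.434 0.067 0.012]
side [341. 320.] 5 [0.402 0.105 0.001]
side [280. 349.] 6 [ 0.479  0.215 -0.001]
pos [0.4911 0.0885 0.1433] tooly 92.62 tilt 0.01 shift [-0.1 25.6  0.3] yaw 0.02 t 12.75
top [262. 203.] 82 [ 0.558  0.011 -0.001]
top [251. 252.] 311 [ 0.4    0.017 -0.001]
top [240. 219.] 5 [0.514 0.068 0.011]
top [241. 248.] 8 [0.436 0.063 0.012]
top [200. 265.] 74 [ 0.393  0.172 -0.001]
side [303. 284.] 13 [0.51  0.073 0.013]
side [294. 296.] 10 [0.512 0.106 0.011]
side [336. 296.] 14 [0.434 0.067 0.013]
side [311. 304.] 15 [0.47  0.108 0.013]
side [236. 322.] 4 [0.587 0.208 0.001]
side [336. 330.] 4 [0.401 0.128 0.   ]
side [261. 341.] 5 [0.521 0.218 0.001]
wrist [279. 170.] 7 [0.473 0.102 0.011]
wrist [277. 211.] 47 [0.51  0.101 0.012]
pos [0.4889 0.138  0.1433] tooly 92.59 tilt 0.01 shift [ -0.  -24.    0.3] yaw -0.01 t 13.7
pos [0.4889 0.138  0.1433] tooly 92.58 tilt 0.01 shift [ -0.  -24.    0.3] yaw -0.02 t 13.8
```

View pics/both_3.png

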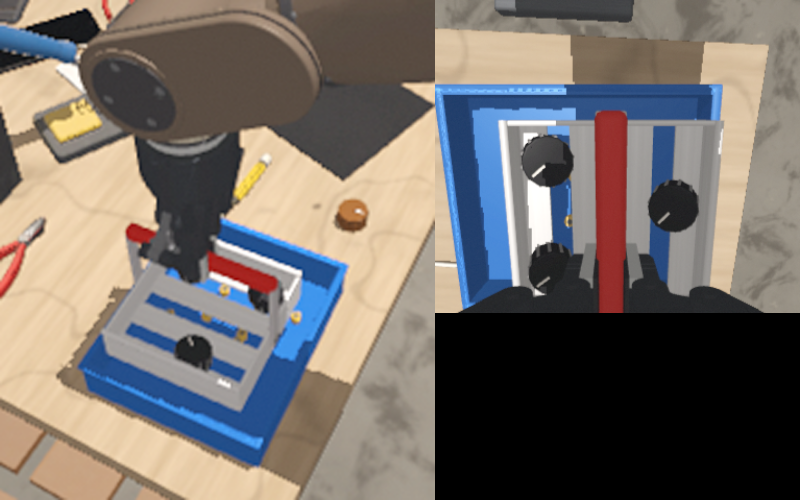

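Five distinct spacers are in the bin: (.543,.122), (.434,.067), (.470,.113), (.510,.072) and (.512,.106). The three knobs are in the sieve and no brass shows on the bars. A sliver near side crop (267,310) is probably the sixth at about (.472,.07), so I'll shift a bit more to confirm.

```bash
python3 -m crank '[[[0,2,0],0,255],[[0,8,0],0,255],[[0,14,0],0,255],[[0,19,0],0,255],[[0,22,0],0,255],[[0,22,0],0,255],[[0,22,0],0,255]]' 100 >/dev/null
python3 brass.py | grep -v -- '-0.001'
python3 -m crank '[[[0,-2,0],0,255],[[0,-7,0],0,255],[[0,-11,0],0,255],[[0,-12,0],0,255],[[0,-12,0],0,255],[[0,-12,0],0,255]]' 100 >/dev/null
python3 brass.py | grep -v -- '-0.001'
```

```text
top [228. 220.] 6 [0.512 0.101 0.008]
top [240. 219.] 5 [0.514 0.068 0.012]
top [241. 248.] 8 [0.436 0.063 0.012]
side [336. 296.] 13 [0.434 0.067 0.012]
side [322. 360.] 4 [ 0.398  0.199 -0.   ]
wrist [207. 124.] 26 [0.434 0.063 0.012]
wrist [216. 209.] 16 [0.51  0.067 0.012]
pos [0.4878 0.1602 0.1433] tooly 92.61 tilt 0.0 shift [ -0.1 -46.2   0.3] yaw 0.01 t 14.65
top [240. 220.] 4 [0.513 0.067 0.011]
top [241. 248.] 8 [0.436 0.063 0.01 ]
side [277. 295.] 13 [0.543 0.121 0.012]
side [336. 296.] 14 [0.434 0.067 0.012]
side [309. 308.] 15 [0.47  0.118 0.013]
side [262. 341.] 4 [0.52  0.218 0.002]
side [280. 350.] 7 [0.477 0.217 0.001]
side [322. 360.] 4 [0.398 0.198 0.001]
wrist [279. 170.] 10 [0.472 0.113 0.013]
wrist [268. 211.] 75 [0.51  0.103 0.012]
wrist [281. 243.] 5 [0.542 0.115 0.011]
pos [0.4884 0.1484 0.1433] tooly 92.62 tilt 0.0 shift [ -0.1 -34.5   0.3] yaw 0.02 t 15.4
```

The first five are confirmed, but nothing shows at (.472,.07), so the sixth may still be in the sieve. I'll shake harder and search with looser thresholds.

```bash
sed -i 's/(12,90,60),(30,255,255)/(9,70,30),(34,255,255)/; s/>=4:/>=2 and np.median(P[l==i],0)[2]>.006:/' brass.py
python3 -m crank '[[[0,-20,0],0,255],[[0,-50,0],0,255],[[0,-20,0],0,255],[[0,-50,0],0,255],[[0,-20,0],0,255],[[0,-50,0],0,255],[[0,-20,0],0,255],[[0,-50,0],0,255],[[0,-35,0],0,255],[[0,-35,0],0,255]]' 100
python3 -m crank '[[[0,20,0],0,255],[[0,20,0],0,255],[[0,-20,0],0,255],[[0,-20,0],0,255],[[0,20,0],0,255],[[0,20,0],0,255],[[0,-20,0],0,255],[[0,-20,0],0,255],[[0,0,0],0,255],[[0,0,0],0,255]]' 100
python3 brass.py
```

```text
time: 16.4
eef_pos: [0.4899, 0.114, 0.1434]
tcp_rot: [-0.023, 1.0, 0.0, -0.0]
contact_force: [-0.3, 0.1, -3.6]
opening: 0.116
finger_force: 99.5
time: 17.4
eef_pos: [0.4897, 0.1141, 0.1433]
tcp_rot: [-0.023, 1.0, 0.0, -0.0]
contact_force: [0.3, 0.1, -3.5]
opening: 0.113
finger_force: 99.5
top [229. 220.] 2 [0.513 0.098 0.009]
top [203. 234.] 2 [0.467 0.144 0.084]
side [277. 295.] 16 [0.544 0.122 0.013]
side [335. 296.] 18 [0.434 0.066 0.012]
wrist [266. 125.] 67 [0.435 0.066 0.012]
wrist [271. 208.] 77 [0.509 0.071 0.012]
pos [0.4899 0.1132 0.1432] tooly 92.66 tilt 0.03 shift [-0.2  0.8  0.2] yaw 0.06 t 17.55
```

Run:
```python
from h import *
t=read_camera('side')['frame'][235:355,245:365]; w=read_camera('wrist')['frame'][80:360,180:460]; p=read_camera('top')['frame'][180:270,175:265]
r=lambda a,n:cv2.resize(a,(n,n),interpolation=cv2.INTER_CUBIC)
o=np.zeros((600,800,3),np.uint8); o[:480,:480]=r(t,480); o[:320,480:]=r(w,320); o[320:,480:760]=r(p,280); cv2.imwrite('pics/v9.png',o)
```

```text
(no output)
```

View pics/v9.png

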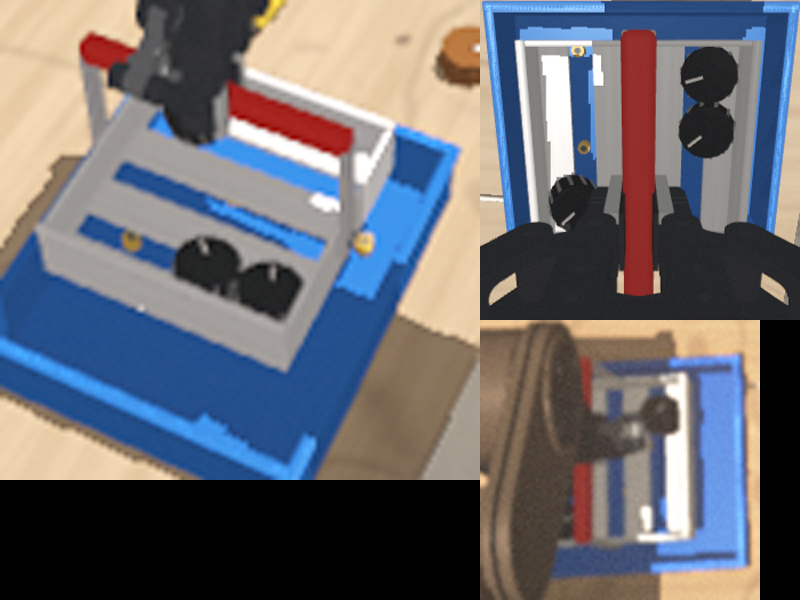

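No brass shows on the visible bars. The knobs are in. I'll lift the sieve gently so the bin can be seen under it.

```bash
python3 -m crank '[[[0,0,-4],0,255],[[0,0,-14],0,255],[[0,0,-30],0,255],[[0,0,-50],0,255],[[0,0,-70],0,255],[[0,0,-90],0,255],[[0,0,-106],0,255],[[0,0,-116],0,255],[[0,0,-120],0,255],[[0,0,-120],0,255]]' 100
sed -i 's/>.12)/>.22)/' brass.py
python3 brass.py
python3 -m crank '[[[0,4,0],0,255],[[0,14,0],0,255],[[0,26,0],0,255],[[0,38,0],0,255],[[0,46,0],0,255],[[0,50,0],0,255],[[0,50,0],0,255],[[0,50,0],0,255]]' 100 >/dev/null
python3 brass.py
```

```text
time: 18.7
eef_pos: [0.4901, 0.1133, 0.2639]
tcp_rot: [-0.023, 1.0, -0.0, 0.0]
contact_force: [-0.0, -0.6, -3.1]
opening: 0.116
finger_force: 99.5
top [218. 187.] 2 [0.558 0.077 0.215]
top [186. 190.] 2 [0.553 0.146 0.215]
top [240. 220.] 6 [0.513 0.068 0.011]
top [186. 224.] 2 [0.48  0.145 0.206]
top [222. 235.] 3 [0.471 0.115 0.015]
top [241. 248.] 8 [0.436 0.063 0.011]
side [282. 226.] 2 [0.536 0.089 0.202]
side [295. 231.] 5 [0.512 0.08  0.189]
side [314. 236.] 2 [0.478 0.07  0.184]
side [278. 295.] 18 [0.544 0.12  0.011]
side [295. 295.] 18 [0.512 0.105 0.013]
side [335. 296.] 17 [0.434 0.067 0.012]
side [310. 306.] 40 [0.471 0.112 0.012]
wrist [278. 122.] 2 [0.435 0.062 0.011]
pos [0.4894 0.1133 0.2621] tooly 92.62 tilt 0.13 shift [ -0.9   0.6 119.1] yaw 0.02 t 18.85
top [184. 189.] 3 [0.555 0.151 0.213]
top [222. 207.] 5 [0.547 0.117 0.011]
top [228. 220.] 6 [0.513 0.101 0.009]
top [240. 220.] 6 [0.512 0.068 0.012]
top [225. 234.] 16 [0.474 0.107 0.01 ]
top [241. 248.] 8 [0.437 0.064 0.01 ]
top [176. 252.] 2 [0.419 0.163 0.205]
side [268. 244.] 2 [0.533 0.139 0.203]
side [335. 296.] 17 [0.434 0.067 0.012]
side [310. 306.] 36 [0.47  0.113 0.012]
wrist [275. 152.] 44 [0.471 0.108 0.012]
wrist [271. 183.] 35 [0.511 0.103 0.012]
wrist [280. 208.] 2 [0.544 0.115 0.013]
wrist [372. 217.] 2 [0.488 0.199 0.205]
pos [0.4877 0.163  0.2633] tooly 92.59 tilt 0.01 shift [-1.000e-01 -4.900e+01  1.203e+02] yaw -0.01 t 19.8
```

The blob at (.471,.112) has twice the area of the others, and earlier partial views put it at y=.102/.108 and at .118. It looks like two spacers side by side, so I'll check its extent.

Run:
```python
from h import *
o=np.zeros((400,800,3),np.uint8)
for k,(n,u,v) in enumerate((('side',310,306),('top',225,234))):
    c=read_camera(n);P=pts(c);m=cv2.inRange(cv2.cvtColor(c['frame'],cv2.COLOR_BGR2HSV),(9,70,30),(34,255,255));m[P[...,2]>.02]=0
    _,l=cv2.connectedComponents(m); q=P[l==l[v,u]]; print(n,len(q),(q.max(0)-q.min(0)).round(4),q.min(0).round(3),q.max(0).round(3))
    o[:,400*k:400*k+400]=cv2.resize(c['frame'][v-20:v+20,u-20:u+20],(400,400),interpolation=cv2.INTER_CUBIC)
cv2.imwrite('pics/v10.png',o)
```

```text
side 36 [0.0103 0.0172 0.0075] [0.466 0.103 0.007] [0.476 0.12  0.014]
top 19 [0.0079 0.0139 0.0124] [0.469 0.1   0.001] [0.477 0.114 0.014]
```

View pics/v10.png

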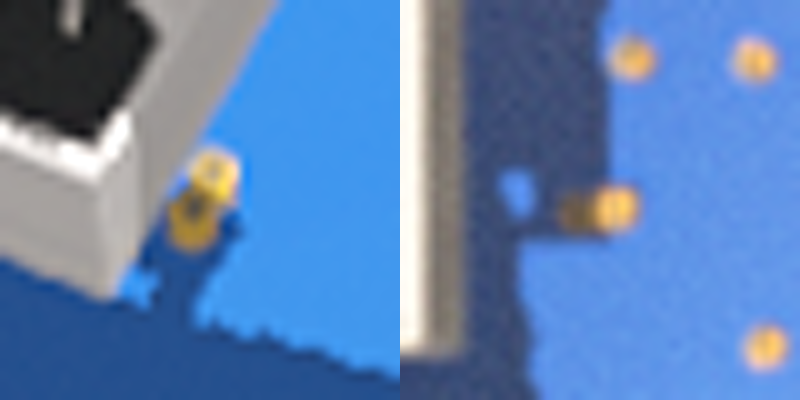

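Two spacers side by side, one of them in the shade, so all six are in the bin while the sieve is held over it. Carrying it back to the mat.

```bash
python3 -m crank '[[[0,0,0],0,255],[[0,-3,1],0.2,255],[[-1,-10,2],0.5,255],[[-1,-23,5],1.1,255],[[-2,-41,8],2,255],[[-3,-64,13],3.2,255],[[-5,-93,19],4.7,255],[[-6,-125,25],6.3,255],[[-8,-160,32],8.1,255],[[-10,-197,40],9.9,255]]' 100
python3 - <<'E'
from h import *
delta([.525,-.231,.185],72.8)
E
```

```text
time: 20.9
eef_pos: [0.5065, -0.0352, 0.2231]
tcp_rot: [0.064, 0.998, -0.0, 0.0]
contact_force: [0.4, -0.2, -3.9]
opening: 0.115
finger_force: 99.5
pos [ 0.5065 -0.0352  0.2231] tooly 82.61 tilt 0.04 shift [ -43.5 -191.8   38.2] yaw 9.81 t 20.9
```

```bash
python3 -m crank '[[[-8,-36,7],1.8,255],[[-16,-70,14],3.6,255],[[-23,-102,20],5.2,255],[[-29,-129,26],6.7,255],[[-34,-152,30],7.8,255],[[-38,-170,34],8.7,255],[[-41,-182,36],9.3,255],[[-43,-189,37],9.6,255],[[-43,-192,38],9.8,255],[[-43,-192,38],9.8,255]]' 100
python3 -m crank '[[[0,0,0],0,255],[[0,0,4],0,255],[[0,0,14],0,255],[[0,0,28],0,255],[[0,0,44],0,255],[[0,0,58],0,255],[[0,0,70],0,255],[[0,0,78],0,255],[[0,0,82],0,255],[[0,0,84],0,255]]' 100
python3 - <<'E'
from h import *
delta([.525,-.231,.0857],72.8)
E
```

```text
time: 21.9
eef_pos: [0.525, -0.2286, 0.1853]
tcp_rot: [0.148, 0.989, 0.0, -0.0]
contact_force: [0.4, -0.3, -3.9]
opening: 0.116
finger_force: 99.5
time: 22.9
eef_pos: [0.525, -0.229, 0.101]
tcp_rot: [0.149, 0.989, 0.0, -0.0]
contact_force: [-0.4, 0.5, -2.6]
opening: 0.119
finger_force: 99.5
pos [ 0.525 -0.229  0.101] tooly 72.92 tilt 0.01 shift [-0.6 -1.9 15.3] yaw 0.12 t 22.9
```

```bash
python3 -m crank '[[[0,0,3],0,255],[[0,0,6],0,255],[[0,0,9],0,255],[[0,0,11],0,255],[[0,0,13],0,255],[[0,0,14],0,255],[[0,0,15],0,255],[[0,0,15],0,255],[[0,0,15],0,255],[[0,0,15],0,255]]' 100
python3 - <<'E'
from h import *
delta([.525,-.231,.0857],72.8)
c=read_camera('side');P=pts(c);hsv=cv2.cvtColor(c['frame'],cv2.COLOR_BGR2HSV)
m=(cv2.inRange(hsv,(0,150,60),(8,255,255))|cv2.inRange(hsv,(172,150,60),(180,255,255)))>0
m&=(abs(P[...,0]-.525)<.1)&(abs(P[...,1]+.23)<.1)&(P[...,2]>.09); q=P[m]
print(len(q),np.percentile(q[:,2],[10,50,90]))
E
```

```text
time: 23.9
eef_pos: [0.5251, -0.229, 0.0865]
tcp_rot: [0.149, 0.989, -0.0, 0.0]
contact_force: [0.8, -0.1, -3.6]
opening: 0.121
finger_force: 99.5
pos [ 0.5251 -0.229   0.0865] tooly 72.92 tilt 0.02 shift [-0.5 -1.9  0.8] yaw 0.12 t 23.9
146 [0.1028565  0.10901449 0.11201467]
```

Still 3.6 N hanging, so there's a millimetre or two to go before it stands.

```bash
python3 -m crank '[[[0,0,0.5],0,255],[[0,0,1],0,255],[[0,0,1.5],0,255],[[0,0,1.5],0,255],[[0,0,1.5],0,255]]' 100
```

```text
time: 24.45
eef_pos: [0.5252, -0.229, 0.0857]
tcp_rot: [0.148, 0.989, -0.0, 0.0]
contact_force: [-3.1, 2.4, 4.7]
opening: 0.111
finger_force: 100.6
```

It's standing on the mat (+4.7 N). Opening and retreating upward.

```bash
python3 -m crank '[[[0,0,0],0,220],[[0,0,0],0,180],[[0,0,0],0,120],[[0,0,0],0,60],[[0,0,0],0,0],[[0,0,0],0,0],[[0,0,0],0,0],[[0,0,0],0,0],[[0,0,0],0,0],[[0,0,0],0,0]]' 20
python3 -m crank '[[[0,0,-5],0,0],[[0,0,-20],0,0],[[0,0,-45],0,0],[[0,0,-75],0,0],[[0,0,-105],0,0],[[0,0,-130],0,0],[[0,0,-145],0,0],[[0,0,-150],0,0],[[0,0,-150],0,0],[[0,0,-150],0,0]]'
python3 - <<'E'
from h import *
c=read_camera('wrist');P=pts(c);f=c['frame'];hsv=cv2.cvtColor(f,cv2.COLOR_BGR2HSV);H,S,V=[hsv[...,i].astype(int) for i in range(3)]
q=P[((H<8)|(H>172))&(S>150)&(V>60)&(P[...,2]>.09)&(P[...,2]<.13)]
print('bar',cv2.minAreaRect(q[:,:2].astype(np.float32)*1000),np.percentile(q[:,2],[5,50,95]),'tilt along bar',np.polyfit(q[:,0],q[:,2],1)[0])
box=(abs(P[...,0]-.525)<.11)&(abs(P[...,1]+.23)<.11)
k=(V<70)&box&(P[...,2]>.02)&(P[...,2]<.045); n,l,s,ce=cv2.connectedComponentsWithStats(k.astype(np.uint8))
for i in range(1,n):
    if s[i,4]>60: print('knob',ce[i].round(),s[i,4],np.median(P[l==i],0).round(3))
mt=(V<70)&box&(P[...,2]<.012)
print('mat',cv2.minAreaRect(P[mt][:,:2].astype(np.float32)*1000))
w=box&(P[...,2]>.03)&(P[...,2]<.045)&(S<60)&(V>90); print('wall z',np.percentile(P[w][:,2],[10,50,90]),cv2.minAreaRect(P[w][:,:2].astype(np.float32)*1000))
E
```

```text
time: 25.45
eef_pos: [0.525, -0.229, 0.0848]
tcp_rot: [0.149, 0.989, -0.0, 0.0]
contact_force: [0.2, 0.1, 0.2]
opening: 1.003
finger_force: 0.0
time: 26.45
eef_pos: [0.5243, -0.2285, 0.2333]
tcp_rot: [0.149, 0.989, 0.001, -0.001]
contact_force: [-0.6, -0.9, -0.1]
opening: 1.003
finger_force: 0.0
bar ((524.4053344726562, -228.8291015625), (11.383085250854492, 135.9449920654297), 72.94151306152344) [0.1069992  0.10869725 0.10990087] tilt along bar -0.0026597012367372505
knob [356. 151.] 1118 [ 0.513 -0.181  0.03 ]
knob [283. 204.] 550 [ 0.545 -0.278  0.03 ]
mat ((516.928955078125, -251.4976043701172), (220.8444061279297, 169.38937377929688), 72.86508178710938)
wall z [0.03321923 0.0389144  0.0407473 ] ((524.8245849609375, -228.92318725585938), (127.93621063232422, 129.49185180664062), 72.8662338256836)
```

The sieve stands level at (.5245,-.229), about 2 mm from the mat centre. The knobs are inside (one blob of two plus one single) and the gripper is clear.

```bash
python3 -c "
from plant import ctrl
print(ctrl.sign_off())"
```

```text
the job is handed in; nothing more can be done
None
```

I handed the job in: all six spacers were seen in the bin, and the sieve stands level within about 2 mm of the mat's centre with its three knobs inside and the arm clear; no verdict came back.

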